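Release the catch and hold the puzzle box's shutter open

TASK

On the puzzle box, first flip up the steel safety catch that bars the lever, gently (never more than 15 N of finger force on it, squeezing included), and leave it standing up clear of the lever and its crossbar. Then pull the lever by its crossbar all the way over to its stop on the robot's side, so that the shutter uncovers the key, and finish while still holding it there, as it springs back if let go. Leave the things lying around the box where they are.

Things in the scene. Friction and masses are not known exactly. Their poses are not given: they have to be found in the camera images.
- console: Puzzle box screwed to the table: wooden case 240 (x) x 200 (y) x 80 mm high with a plywood top plate. Origin at the centre of its underside, z up; -x is the side facing the robot (the whole box is yawed a little), y to the robot's left. On top: the lever in its slot (y = +45 mm), the catch across it, and near the -x edge a flat sliding shutter over a key (shutter and its rails reach 9 mm above the plate; the lever drives it).
- lever_grip (a point): Centre of the lever's crossbar: a black plastic round bar 18 mm in diameter, 50 mm long, along the box's y axis; its origin is 110 mm from the lever's hinge on a steel stem 12 mm in diameter. At rest it lies at box x = 58, y = 45, z = 163 mm and moves on an arc towards -x.
- lever_hinge (a point): Fixed point on the lever's hinge axis, inside the box at box x = 20, y = 45, z = 60 mm; the axis is along the box's y axis.
- lever (a joint): Lever angle (rad). 0 = at rest, leaning 0.35 rad from vertical to the box's +x side; grows as it is pulled to -x (lean to +x is 0.35 - value); stop at 0.95. A spring pulls it back with about 2.5 N at the crossbar at 0, rising to 6 N at the stop. While the catch is down its tongue blocks the stem at about 0.15.
- catch_bar: The safety catch, bare steel: a tongue 8 x 8 mm reaching 90 mm to the box's +y from its hinge, across the front (-x side) of the lever stem, and a thumb arm (8 mm thick, 55 mm from hinge to knob centre) with a ball knob 16 mm in diameter. One rigid piece; origin on its hinge, body x along the hinge, body y along the tongue.
- catch_thumb (a point): Centre of the catch's ball knob (16 mm in diameter), 55 mm from the catch's hinge. With the catch down it is at about box x = 18, y = -14, z = 151 mm, and it moves on an arc towards the box's -y.
- catch_hinge (a point): Fixed point on the catch's hinge axis at box x = 18, y = -35, z = 100 mm; the axis is along the box's x axis.
- catch (a joint): Catch angle (rad). 0 = down, tongue level across the lever; grows as the tongue rises and the thumb knob swings to the box's -y; stop at 1.4. The thumb arm leans 0.4 - value from vertical towards +y. A stiff hinge: it stays where it is left and moves with 1 to 2 N at the knob. Above 1.0 the tongue is clear of the lever and crossbar; starts between 0 and 0.2.
- torch: Bystander: dark metal torch lying down, 120 mm long, 32 mm thick; origin under its middle, x along it.
- phone: Bystander: telephone lying flat, 145 x 70 x 9 mm; origin under its centre.
- hourglass: Bystander: wood and glass hourglass standing up, 66 mm in diameter, 110 mm high; origin under its centre.
- lever_handle: The lever itself (stem and crossbar, one rigid piece); origin on its hinge, axes parallel to the box's when the lever is at rest.

How it is judged:
By the outcome, as a careful person would: the job done as asked, in the order asked, and still so for the second after the job is handed in, while the arm keeps its last pose, push and grip.
It also fails if it takes over 54 s, if anything falls off the work surface, if the arm or the gripper's body presses on something with over 40 N, if the wrist force passes 120 N, or if a joint passes its speed limit or range.

ROBOT

A 7-joint arm with a two-finger parallel gripper is mounted at the origin on the work surface. World frame = base frame: x ahead of the robot, y to its left, z up, the work surface at z = 0. Lengths are in m, angles in rad, forces in N, time in s.
With the tool pointing down it reaches from about 0.4 to 0.875 m from the base axis. Payload 19.3 kg.
Tool frame: the origin (TCP) lies midway between the tips of the shut fingers; the grasp point (between the pads) lies ctrl.tcp_to_grasp behind it (ctrl.tcp_to_grasp is the distance from the TCP to the grasp point, in m); z points along the fingers, y is the line along which they close (so a half turn about z gives the same grasp; the last joint's range is limited). The gripper opens to 85 mm and grips with 20 to 120 N. Pads are 22 mm wide; open, the fingers measure 114 mm over their backs; the gripper's body (76 mm by 85 mm) begins 54 mm behind the grasp point. The pads swing forward as they close: fully open they stand 13 mm farther back than shut.
Start: joints at [-1.305, 0.521, -0.036, 1.599, 0.021, 1.021, -0.113], TCP at [0.206, 0.59, 0.231] pointing down, gripper open.
Joint ranges: [-2.91, 2.91], [-0.3, 2.13], [-1.5, 1.42], [0.17, 2.43], [-1.26, 4.41], [0.16, 1.93], [-2.52, 2.52]. Speed limits (rad/s): [1.89, 1.89, 2.39, 2.39, 3.01, 3.01, 3.01].

INTERFACE

Orientations are given as a rotation vector (axis times angle).
In Python, from bench import ctrl gives the robot as it stands.
- The arm moves only by the tool step_arm, never from a script. Its argument "moves" is a list of rows, each an object with "linear": the shift along the tool's x, y, z in cm, a list of three; "rot": the turn, a rotation vector about the tool's x, y, z in degrees, a list of three; "grip": the opening, from 0 (shut) to 1 (fully open). A call has 1 to 10 rows; each row is the pose to reach, as a shift and turn from the pose commanded when the call began, along the tool's axes at that moment; what a row does not reach only later rows make up. A row lasts 1/8 s, in which the tool goes at most 62.5 mm and 10.7 degrees, less where a joint would pass 70% of its speed; a pose out of reach is approached as far as the arm can. A call with a gripper value outside its range is refused whole. The fingers move at their own pace and stop on an object; the grip force is fixed at half the most. Time passes only in rows, so rows that repeat a pose let the fingers close. It gives the time, the measured TCP pose, the force, the opening and the grip force at its end, in the units of the state.
- ctrl.observe(): the state, without advancing time (a new reading comes with each control period).
- ctrl.camera(name): name is "scene" or "side" or "wrist"; returns a dict with "image" (400x640x3 uint8, red, green, blue), "fx", "fy", "cx", "cy" (pixels), "R" (3x3) and "t" (3): a world point X has camera coordinates R X + t; the wrist camera has in their place "T_tool_cam" (4x4, takes a point from camera to tool coordinates, whose origin is the TCP and whose axes are the flange's). Camera axes: x right, y down, z forward; pixel columns grow to the right and rows downward; lengths in m; the calibration is good to about 2 mm. A picture is of the moment at which its call begins: read the wrist's pose just before it. There is no depth.
- ctrl.finish_job(): hands the job in; it is judged then, once.
The state is a dict: "time": time; "joint_pos": joint angles; "qd": joint speeds; "tau": joint torques, N m; "eef_pos": TCP position; "ee_rot": TCP orientation; "force": force on the tool from outside, world axes, zero at the start; "torque": the same for the moment, N m; "width": finger opening in m; "grasp_force": force on a finger pad.
Only numpy, scipy, OpenCV 4.12 (cv2) and the standard library are available. Lean on these libraries where they do the work, as an engineer would, in place of code of your own. Each camera call takes 0.05 s, during which the arm holds its last target. There are 200 camera calls.

## Working session

There is one attempt and no reset: what is moved stays moved. The work goes in short steps, Python scripts to look and compute and a tool call to move; the robot and the scene stay as the last step left them, time stands still between calls to the robot, and variables do not carry over. Pictures are saved under pics/ and viewed, at most 10 in all, crops included, and the job is handed in when it is done.

Besides the shell and the picture viewer there is one more tool, called after "Call:" as name(argument=value, ...) on one line, values as JSON. step_arm: Moves the arm, as the interface text tells. Its arguments: {"type":"object","properties":{"moves":{"type":"array"}},"required":["moves"]}

```bash
mkdir -p pics
python3 - <<'E'
from bench import ctrl
import cv2,numpy as np
print(ctrl.observe(), ctrl.tcp_to_grasp)
for n in ("scene","side"):
    c=ctrl.camera(n); cv2.imwrite(f"pics/{n}0.png",c["image"][:,:,::-1])
    np.savez(f"{n}.npz",**c); print(n,c["fx"],c["cx"],c["cy"],c["R"],c["t"], -np.array(c["R"]).T@c["t"])
E
```

```text
{'time': 0.0, 'joint_pos': array([-1.30521637,  0.52204572, -0.03631141,  1.59993776,  0.02120269,
        1.02108476, -0.1127898 ]), 'qd': array([-6.84329184e-05,  3.18702582e-04,  2.86490999e-04,  6.60187826e-04,
       -4.53193114e-04,  8.14420744e-04, -1.74613226e-03]), 'tau': array([-1.25390226e-03, -9.27109909e+01,  1.97912291e+00, -3.69929266e+01,
        1.78381690e-02,  8.03902483e-03, -1.94923011e-06]), 'eef_pos': array([0.20588344, 0.58979849, 0.2307313 ]), 'ee_rot': array([-5.24972135e-01, -3.09732054e+00,  1.70620892e-03]), 'force': array([0.33607287, 0.07300635, 0.5537058 ]), 'torque': array([ 0.05842436, -0.00902393, -0.03470343]), 'grasp_force': 0.0, 'width': 0.08543918648726316} 0.0187
scene 376.04144533288564 317.3553138175491 203.04752130044224 [[-6.16054895e-01  7.87703011e-01  5.77019120e-04]
 [ 4.67680156e-01  3.66357370e-01 -8.04398874e-01]
 [-6.33838810e-01 -4.95284004e-01 -5.94089318e-01]] [ 0.27789413 -0.17050727  1.27705595] [1.06038853 0.47607394 0.6213691 ]
side 440.2581698858394 317.0735608136977 195.0669763125483 [[ 0.77513698 -0.63168922 -0.01146293]
 [-0.38713324 -0.46055106 -0.7987619 ]
 [ 0.49929002  0.62358757 -0.60153805]] [-0.39373791  0.32385074  0.76627082] [ 0.04798282 -0.57740715  0.7151073 ]
```

View pics/scene0.png

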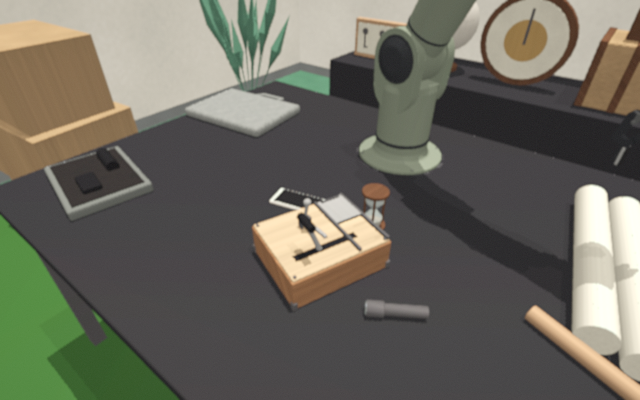

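View pics/side0.png

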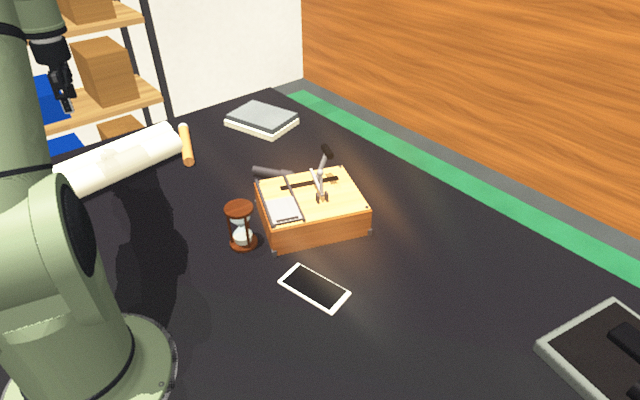

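The scene view shows the box around (320,250), with the hourglass at (375,203), the phone at (295,198) and the torch at (397,310). The side view has the box at (312,207) and the crossbar at (327,151). I'll zoom in on both.

Run:
```python
import cv2,numpy as np
a=cv2.imread("pics/scene0.png")[180:310,245:395]; b=cv2.imread("pics/side0.png")[135:265,240:390]
k=dict(fx=4,fy=4,interpolation=cv2.INTER_CUBIC)
cv2.imwrite("pics/crop0.png",cv2.resize(np.vstack([a,])[:, :],None,fx=5.2,fy=4.6)[:598,:798]) if 0 else None
A=cv2.resize(a,None,**k);B=cv2.resize(b,None,**k)
cv2.imwrite("pics/cA.png",A);cv2.imwrite("pics/cB.png",B)
```

```text
(no output)
```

View pics/cA.png

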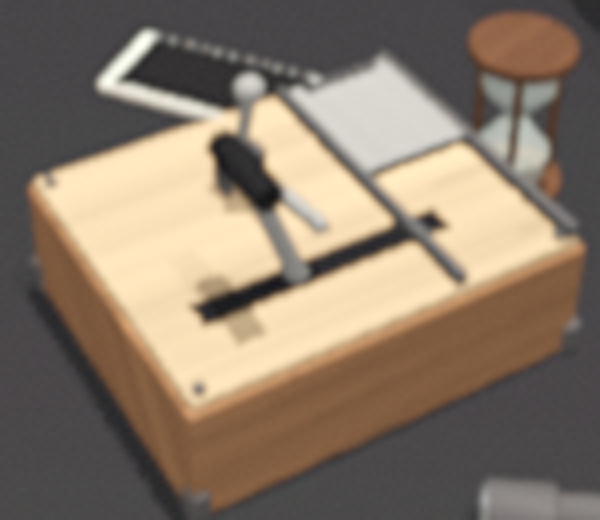

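View pics/cB.png

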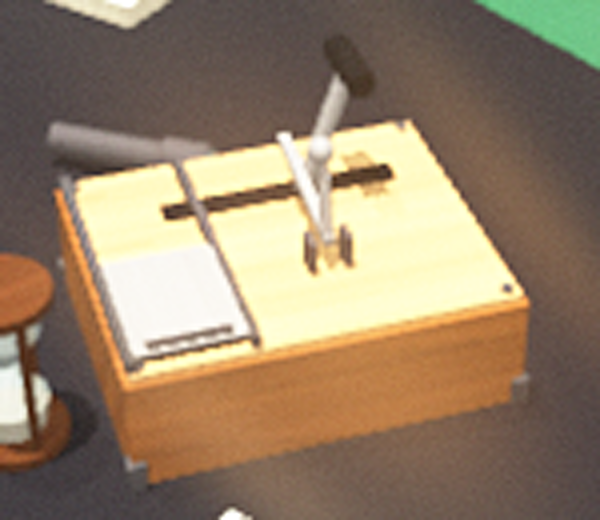

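The scene crop shows the knob at (248,87) and the crossbar centre at (246,170). The visible plate corners there are (188,412), (35,188) and (583,245). The side crop shows the knob at (320,150), the crossbar at (349,64), and corners at (62,192), (405,123), (528,300) and (125,385).

```bash
cat > h.py <<'E'
import numpy as np
from scipy.spatial.transform import Rotation as Ro
C={n:dict(np.load(f"{n}.npz")) for n in("scene","side")}
off={"scene":(245,180),"side":(240,135)}
def ray(n,p):
    c=C[n];u=np.array(p)/4+off[n]-0.375
    d=c["R"].T@[(u[0]-c["cx"])/c["fx"],(u[1]-c["cy"])/c["fy"],1]
    return -c["R"].T@c["t"],d/np.linalg.norm(d)
def plane(n,p,z):
    o,d=ray(n,p);return o+d*(z-o[2])/d[2]
def tri(p,q):
    a,d=ray("scene",p);b,e=ray("side",q)
    s=np.linalg.lstsq(np.c_[d,-e],b-a,rcond=None)[0]
    P,Q=a+d*s[0],b+e*s[1];return (P+Q)/2,np.linalg.norm(P-Q)
E
python3 - <<'E'
from h import *
from scipy.optimize import least_squares
np.set_printoptions(precision=4,suppress=True)
co=[("scene",(188,412),(.12,.1)),("scene",(35,188),(.12,-.1)),("scene",(583,245),(-.12,.1)),
("side",(62,192),(-.12,.1)),("side",(405,123),(.12,.1)),("side",(528,300),(.12,-.1)),("side",(125,385),(-.12,-.1))]
P=np.array([plane(n,p,.08)[:2] for n,p,_ in co]);B=np.array([b for *_,b in co])
R=lambda a:np.array([[np.cos(a),-np.sin(a)],[np.sin(a),np.cos(a)]])
f=lambda v:(B@R(v[2]).T+v[:2]-P).ravel()
r=least_squares(f,[.6,0,0]);print(r.x,np.degrees(r.x[2]));print(f(r.x).reshape(-1,2))
for nm,p,q in (("knob",(248,87),(320,150)),("grip",(246,170),(349,64))):
    X,e=tri(p,q); print(nm,X,e,"box",R(r.x[2]).T@(X[:2]-r.x[:2]),X[2])
E
```

```text
[ 0.5636  0.0936 -0.3711] -21.26205482620564
[[ 0.0002  0.0013]
 [-0.0016 -0.01  ]
 [-0.0057 -0.0007]
 [-0.0013  0.0096]
 [ 0.0065  0.0019]
 [ 0.0033 -0.0006]
 [-0.0014 -0.0015]]
knob [0.572  0.0662 0.1552] 0.0005380703777056187 box [ 0.0178 -0.0224] 0.155195363561149
grip [0.6348 0.1159 0.1645] 0.0005964906178287695 box [0.0583 0.0467] 0.16448795275942588
```

```bash
cat >> h.py <<'E'
from bench import ctrl
np.set_printoptions(precision=2,suppress=True)
A=-0.3711; c0=np.array([.5636+.0004,.0936+.0009,0])
Rb=Ro.from_euler("z",A)
def go(box_mm,lean=0.):
    """box TCP point (mm), tool leaning to box +x by lean (rad): prints linear cm, rot deg, in tool axes now"""
    s=ctrl.observe(); T=Ro.from_rotvec(s["ee_rot"])
    G=Rb*Ro.from_euler("y",lean)*Ro.from_matrix([[0,1,0],[1,0,0],[0,0,-1]])
    X=c0+Rb.apply(np.array(box_mm)/1e3)
    print("lin",T.inv().apply(X-s["eef_pos"])*100,"rot",(T.inv()*G).as_rotvec(degrees=True))
def st():
    s=ctrl.observe(); T=Ro.from_rotvec(s["ee_rot"])
    print(s["time"],"box mm",Rb.inv().apply(s["eef_pos"]-c0)*1e3,"Fbox",Rb.inv().apply(s["force"]),s["width"],s["grasp_force"],s["joint_pos"])
E
python3 - <<'E'
from h import *
go((18,12,235))
E
```

```text
lin [-51.98 -33.82  -0.38] rot [-0.04  0.05 92.02]
```

Call:
step_arm(moves=[{"linear": [-5.2,-3.4,-0.4],"rot": [0,0,9.2],"grip": 0},{"linear": [-10.4,-6.8,-0.4],"rot": [0,0,18.4],"grip": 0},{"linear": [-15.6,-10.2,-0.4],"rot": [0,0,27.6],"grip": 0},{"linear": [-20.8,-13.5,-0.4],"rot": [0,0,36.8],"grip": 0},{"linear": [-26,-16.9,-0.4],"rot": [0,0,46],"grip": 0},{"linear": [-31.2,-20.3,-0.4],"rot": [0,0,55.2],"grip": 0},{"linear": [-36.4,-23.7,-0.4],"rot": [0,0,64.4],"grip": 0},{"linear": [-41.6,-27.1,-0.4],"rot": [0,0,73.6],"grip": 0},{"linear": [-46.8,-30.4,-0.4],"rot": [0,0,82.8],"grip": 0},{"linear": [-52,-33.8,-0.4],"rot": [0,0,92],"grip": 0}])

```text
time: 1.35
eef_pos: [0.5864, 0.098, 0.2352]
ee_rot: [-2.597, -1.768, 0.0]
force: [0.7, 1.9, 0.6]
width: -0.0002
grasp_force: 0.0
```

Run:
```python
from h import *
st(); go((18,12,235))
```

```text
1.35 box mm [ 19.62  11.43 235.19] Fbox [0.   2.01 0.62] -0.00017702735170967973 0.0 [-0.58  0.51  0.46  1.7  -0.26  1.   -0.4 ]
lin [ 0.06 -0.16  0.02] rot [-0.01 -0.   -0.26]
```

Call:
step_arm(moves=[{"linear": [0,-0.1,2],"rot": [0,0,0],"grip": 0},{"linear": [0,-0.1,4.5],"rot": [0,0,0],"grip": 0},{"linear": [0,-0.1,7],"rot": [0,0,0],"grip": 0},{"linear": [0,-0.1,8.5],"rot": [0,0,0],"grip": 0},{"linear": [0,-0.1,9.5],"rot": [0,0,0],"grip": 0},{"linear": [0,-0.1,9.5],"rot": [0,0,0],"grip": 0}])

```text
time: 2.1
eef_pos: [0.5845, 0.0999, 0.1401]
ee_rot: [-2.593, -1.774, 0.001]
force: [0.4, 0.5, 0.6]
width: 0.0001
grasp_force: 0.0
```

Run:
```python
from h import *
import cv2
st(); go((18,-59,130))
i=ctrl.camera("side")["image"][135:245,240:390,::-1]; j=ctrl.camera("scene")["image"][170:280,260:380,::-1]
cv2.imwrite("pics/p1.png",cv2.resize(np.hstack([i,j]),None,fx=2.9,fy=2.9,interpolation=cv2.INTER_CUBIC))
```

```text
2.1 box mm [ 17.14  12.49 140.06] Fbox [0.17 0.61 0.6 ] 0.0001237463455024482 0.0 [-0.55  0.62  0.4   1.78 -0.32  0.8  -0.35]
lin [-7.15  0.08  1.01] rot [-0.02  0.02  0.02]
```

View pics/p1.png

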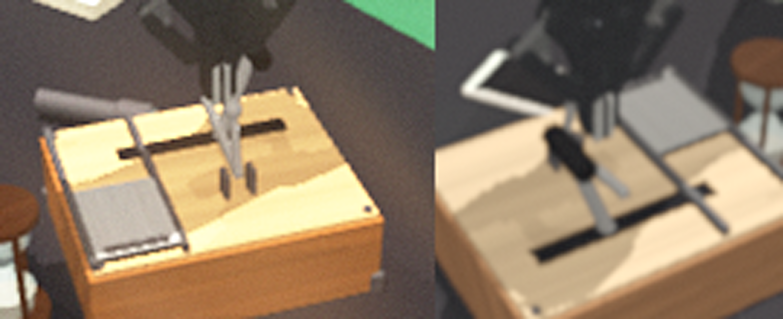

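The shut fingers are above the tongue, just behind the knob (about (233,105) in the left half), and clear of the crossbar at (570,150) in the right half. Now I'll push slowly towards −y.

Call:
step_arm(moves=[{"linear": [-0.3,0.1,0],"rot": [0,0,0],"grip": 0},{"linear": [-0.6,0.1,0],"rot": [0,0,0],"grip": 0},{"linear": [-0.9,0.1,0],"rot": [0,0,0],"grip": 0},{"linear": [-1.1,0.1,0],"rot": [0,0,0],"grip": 0},{"linear": [-1.3,0.1,0],"rot": [0,0,0],"grip": 0},{"linear": [-1.5,0.1,0],"rot": [0,0,0],"grip": 0},{"linear": [-1.7,0.1,0],"rot": [0,0,0],"grip": 0},{"linear": [-1.9,0.1,0],"rot": [0,0,0],"grip": 0},{"linear": [-2.1,0.1,0],"rot": [0,0,0],"grip": 0},{"linear": [-2.3,0.1,0],"rot": [0,0,0],"grip": 0}])

```text
time: 3.45
eef_pos: [0.5772, 0.0781, 0.1404]
ee_rot: [2.593, 1.774, 0.0]
force: [0.1, 0.9, 1.5]
width: 0.0
grasp_force: 0.7
```

Run:
```python
from h import *
st()
```

```text
3.45 box mm [ 18.24 -10.48 140.35] Fbox [-0.22  0.86  1.48] 5.203143642990071e-06 0.7278099842369556 [-0.52  0.6   0.4   1.81 -0.32  0.79 -0.32]
```

Call:
step_arm(moves=[{"linear": [-0.3,0,0],"rot": [0,0,0],"grip": 0},{"linear": [-0.6,0,0],"rot": [0,0,0],"grip": 0},{"linear": [-0.9,0,0],"rot": [0,0,0],"grip": 0},{"linear": [-1.2,0,0],"rot": [0,0,0],"grip": 0},{"linear": [-1.5,0,0],"rot": [0,0,0],"grip": 0},{"linear": [-1.8,0,0],"rot": [0,0,0],"grip": 0},{"linear": [-2.1,0,0.1],"rot": [0,0,0],"grip": 0},{"linear": [-2.4,0,0.1],"rot": [0,0,0],"grip": 0},{"linear": [-2.7,0,0.2],"rot": [0,0,0],"grip": 0},{"linear": [-3.0,0,0.3],"rot": [0,0,0],"grip": 0}])

```text
time: 4.7
eef_pos: [0.5663, 0.05, 0.1372]
ee_rot: [-2.593, -1.774, -0.0]
force: [0.5, 1.0, 0.4]
width: 0.0002
grasp_force: 0.7
```

Run:
```python
from h import *
st()
```

```text
4.7 box mm [ 18.24 -40.63 137.23] Fbox [0.14 1.14 0.39] 0.00023254816268791065 0.6886021653190255 [-0.47  0.59  0.4   1.85 -0.32  0.76 -0.27]
```

Call:
step_arm(moves=[{"linear": [-0.3,0,0.1],"rot": [0,0,0],"grip": 0},{"linear": [-0.6,0,0.2],"rot": [0,0,0],"grip": 0},{"linear": [-0.9,0,0.3],"rot": [0,0,0],"grip": 0},{"linear": [-1.2,0,0.5],"rot": [0,0,0],"grip": 0},{"linear": [-1.4,0,0.6],"rot": [0,0,0],"grip": 0},{"linear": [-1.6,0,0.7],"rot": [0,0,0],"grip": 0},{"linear": [-1.8,0,0.8],"rot": [0,0,0],"grip": 0},{"linear": [-1.9,0,0.8],"rot": [0,0,0],"grip": 0}])

```text
time: 5.7
eef_pos: [0.5594, 0.0323, 0.1293]
ee_rot: [2.593, 1.774, -0.0]
force: [-0.2, 0.5, 0.6]
width: -0.0002
grasp_force: 0.5
```

Run:
```python
from h import *
import cv2
st()
i=ctrl.camera("side")["image"][135:245,240:390,::-1]; j=ctrl.camera("scene")["image"][170:280,260:380,::-1]
cv2.imwrite("pics/p2.png",cv2.resize(np.hstack([i,j]),None,fx=2.9,fy=2.9,interpolation=cv2.INTER_CUBIC))
```

```text
5.7 box mm [ 18.25 -59.63 129.25] Fbox [-0.35  0.44  0.58] -0.000157661115026356 0.5017899256199598 [-0.44  0.59  0.39  1.88 -0.32  0.74 -0.24]
```

View pics/p2.png

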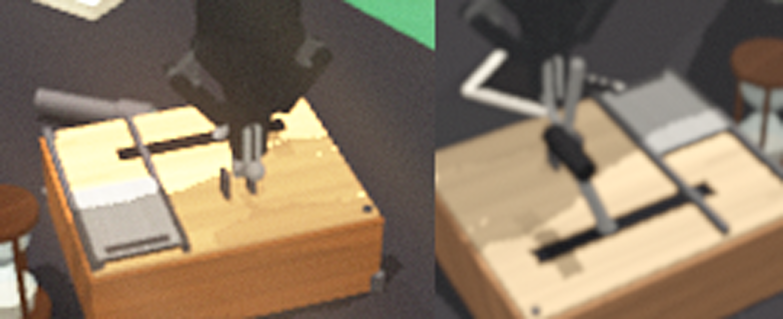

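The catch stands up, with its tongue near vertical at (573,80) on the right and the knob at (253,170) on the left. Forces stayed around 1 to 2 N. I'll retreat straight up and check the catch.

Call:
step_arm(moves=[{"linear": [0.1,0,-1],"rot": [0,0,0],"grip": 0},{"linear": [0.1,0,-3],"rot": [0,0,0],"grip": 0},{"linear": [0.1,0,-6],"rot": [0,0,0],"grip": 0},{"linear": [0.1,0,-10],"rot": [0,0,0],"grip": 0},{"linear": [0.1,0,-14],"rot": [0,0,0],"grip": 0},{"linear": [0.1,0,-14],"rot": [0,0,0],"grip": 0}])

```text
time: 6.55
eef_pos: [0.561, 0.0333, 0.2726]
ee_rot: [2.591, 1.773, 0.007]
force: [-0.0, 0.1, 0.3]
width: 0.0001
grasp_force: 0.0
```

Run:
```python
from h import *
st(); s=.35
go((20+175*np.sin(s),48,60+175*np.cos(s)),s)
```

```text
6.55 box mm [ 19.36 -58.09 272.58] Fbox [-0.06  0.04  0.26] 7.094501261214049e-05 0.0 [-0.52  0.41  0.49  1.74 -0.22  1.04 -0.33]
lin [10.59  6.05  4.87] rot [20.29 -0.16  0.04]
```

Call:
step_arm(moves=[{"linear": [3,2,0],"rot": [5,0,0],"grip": 0},{"linear": [7,4,0],"rot": [12,0,0],"grip": 0.5},{"linear": [10.6,6.1,1],"rot": [20,0,0],"grip": 1},{"linear": [10.6,6.1,3],"rot": [20,0,0],"grip": 1},{"linear": [10.6,6.1,4.9],"rot": [20.1,0,0],"grip": 1},{"linear": [10.6,6.1,4.9],"rot": [20.1,0,0],"grip": 1},{"linear": [10.6,6.1,4.9],"rot": [20.1,0,0],"grip": 1}])

```text
time: 7.42
eef_pos: [0.6549, 0.1101, 0.2219]
ee_rot: [-2.343, -1.603, 0.282]
force: [-0.5, 0.2, 0.7]
width: 0.0854
grasp_force: 0.0
```

Run:
```python
from h import *
import cv2
st(); s=.35
go((20+94*np.sin(s),48,60+94*np.cos(s)),s)
i=ctrl.camera("side")["image"][115:245,240:390,::-1]; j=ctrl.camera("scene")["image"][160:290,260:380,::-1]
cv2.imwrite("pics/p3.png",cv2.resize(np.hstack([i,j]),None,fx=2.9,fy=2.9,interpolation=cv2.INTER_CUBIC))
```

```text
7.425 box mm [ 79.05  47.49 221.95] Fbox [-0.55 -0.    0.71] 0.08537790710764603 0.0 [-0.36  0.82  0.39  1.21 -0.42  1.5  -0.31]
lin [ 0.05 -0.    7.84] rot [ 0.05 -0.05  0.03]
```

View pics/p3.png

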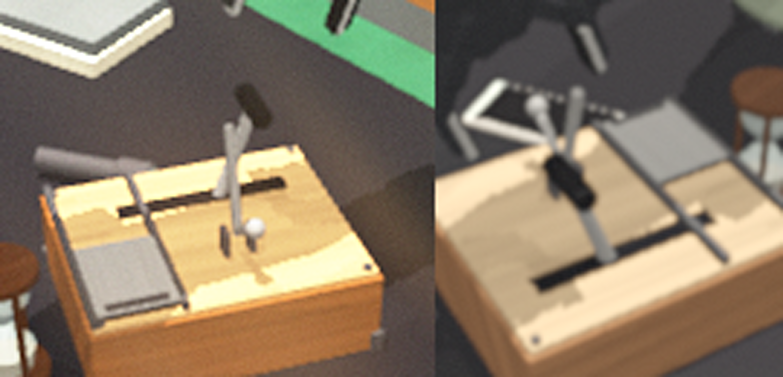

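The catch is up, with its tongue top at (231,127) and knob at (255,227) on the left, and the tongue clear of the crossbar. I'll check the angle by triangulation while descending onto the crossbar.

Call:
step_arm(moves=[{"linear": [0.05,0,2],"rot": [0,0,0],"grip": 1},{"linear": [0.05,0,4],"rot": [0,0,0],"grip": 1},{"linear": [0.05,0,5.5],"rot": [0,0,0],"grip": 1},{"linear": [0.05,0,7],"rot": [0,0,0],"grip": 1},{"linear": [0.05,0,7.8],"rot": [0,0,0],"grip": 1},{"linear": [0.05,0,7.8],"rot": [0,0,0],"grip": 1}])

```text
time: 8.28
eef_pos: [0.6301, 0.1203, 0.1468]
ee_rot: [-2.342, -1.603, 0.285]
force: [-0.2, -0.3, 0.2]
width: 0.0857
grasp_force: 0.0
```

Run:
```python
from h import *
st()
f=lambda n,u:((np.array(u)-off[n])*4)
X,e=tri(f("scene",(295.2,195.9)),f("side",(327.9,193.3))); b=Rb.inv().apply(X-c0)*1e3
print("knob box",b,e,"angle",.4-np.arctan2(b[1]+35,b[2]-100))
```

```text
8.275 box mm [ 52.25  48.04 146.81] Fbox [-0.07 -0.3   0.19] 0.08571738577243508 0.0 [-0.39  0.85  0.36  1.35 -0.44  1.34 -0.29]
knob box [ 17.2  -79.36 135.92] 7.623163536775774e-05 angle 1.290044361081613
```

Catch angle is about 1.29. Now I'll close on the crossbar.

Call:
step_arm(moves=[{"linear": [0,0,0],"rot": [0,0,0],"grip": 0.5},{"linear": [0,0,0],"rot": [0,0,0],"grip": 0.3},{"linear": [0,0,0],"rot": [0,0,0],"grip": 0.1},{"linear": [0,0,0],"rot": [0,0,0],"grip": 0},{"linear": [0,0,0],"rot": [0,0,0],"grip": 0},{"linear": [0,0,0],"rot": [0,0,0],"grip": 0}])

```text
time: 9.02
eef_pos: [0.6303, 0.1203, 0.1474]
ee_rot: [-2.343, -1.603, 0.284]
force: [-1.8, 0.7, 5.1]
width: 0.0162
grasp_force: 58.6
```

Run:
```python
from h import *
st()
s=ctrl.observe(); T=Ro.from_rotvec(s["ee_rot"]); P=Rb.inv().apply(s["eef_pos"]-c0)*1e3
# waypoints: rigid turn about the hinge by -v about box y, relative to the present pose
H=np.array([20,P[1],60])
for v in np.arange(.1,1.0,.1).tolist()+[.95,.97]:
    q=Ro.from_euler("y",-v); d=Rb.apply(q.apply(P-H)-(P-H))/10
    print(round(v,2),T.inv().apply(d),np.degrees(T.inv().apply(Rb.apply([0,-v,0]))))
```

```text
9.025 box mm [ 52.43  48.08 147.41] Fbox [-1.97 -0.03  5.08] 0.0161714354874566 58.579158782958984 [-0.39  0.85  0.36  1.35 -0.44  1.34 -0.29]
0.1 [ 0.   -0.93  0.04] [-5.73 -0.   -0.  ]
0.2 [ 0.   -1.85  0.18] [-11.46  -0.    -0.  ]
0.3 [ 0.   -2.76  0.4 ] [-17.19  -0.01  -0.  ]
0.4 [ 0.   -3.63  0.72] [-22.92  -0.01  -0.  ]
0.5 [ 0.   -4.47  1.12] [-28.65  -0.01  -0.  ]
0.6 [ 0.   -5.27  1.6 ] [-34.38  -0.01  -0.  ]
0.7 [ 0.   -6.02  2.17] [-40.11  -0.02  -0.  ]
0.8 [ 0.  -6.7  2.8] [-45.84  -0.02  -0.  ]
0.9 [ 0.   -7.32  3.5 ] [-51.57  -0.02  -0.  ]
0.95 [ 0.   -7.6   3.87] [-54.43  -0.02  -0.  ]
0.97 [ 0.   -7.71  4.02] [-55.58  -0.02  -0.  ]
```

Call:
step_arm(moves=[{"linear": [0,-0.47,0.01],"rot": [-2.9,0,0],"grip": 0},{"linear": [0,-0.93,0.04],"rot": [-5.7,0,0],"grip": 0},{"linear": [0,-1.39,0.1],"rot": [-8.6,0,0],"grip": 0},{"linear": [0,-1.85,0.18],"rot": [-11.5,0,0],"grip": 0},{"linear": [0,-2.31,0.28],"rot": [-14.3,0,0],"grip": 0},{"linear": [0,-2.76,0.4],"rot": [-17.2,0,0],"grip": 0},{"linear": [0,-3.2,0.55],"rot": [-20,0,0],"grip": 0},{"linear": [0,-3.63,0.72],"rot": [-22.9,0,0],"grip": 0},{"linear": [0,-4.06,0.91],"rot": [-25.8,0,0],"grip": 0},{"linear": [0,-4.47,1.12],"rot": [-28.6,0,0],"grip": 0}])

```text
time: 10.28
eef_pos: [0.5881, 0.137, 0.1523]
ee_rot: [2.488, 1.702, 0.13]
force: [5.3, -0.5, -4.7]
width: 0.0158
grasp_force: 58.6
```

Run:
```python
from h import *
st()
s=ctrl.observe(); T=Ro.from_rotvec(s["ee_rot"]); P=Rb.inv().apply(s["eef_pos"]-c0)*1e3
t=Rb.inv().apply(T.apply([0,0,-1])); print("lean",np.arctan2(t[0],t[2]), "TCP lean",np.arctan2(P[0]-20,P[2]-60),np.hypot(P[0]-20,P[2]-60))
H=np.array([20,P[1],60])
for v in np.arange(.1,.5,.1).tolist()+[.45,.47,.5]:
    q=Ro.from_euler("y",-v); d=Rb.apply(q.apply(P-H)-(P-H))/10
    print(round(v,2),T.inv().apply(d),np.degrees(v))
```

```text
10.275 box mm [  7.01  48.38 152.28] Fbox [ 5.15  1.46 -4.71] 0.015848114860911484 58.604552149772644 [-0.74  0.59  0.51  1.86 -0.3   0.66 -0.46]
lean -0.15128258935112288 TCP lean -0.13987881349617165 93.1947241909207
0.1 [ 0.   -0.93  0.04] 5.729577951308233
0.2 [ 0.   -1.85  0.16] 11.459155902616466
0.3 [ 0.   -2.76  0.38] 17.1887338539247
0.4 [ 0.   -3.64  0.69] 22.918311805232932
0.45 [-0.   -4.06  0.88] 25.783100780887047
0.47 [-0.   -4.23  0.96] 26.92901637114869
0.5 [-0.   -4.48  1.09] 28.64788975654116
```

Call:
step_arm(moves=[{"linear": [0,-0.47,0.01],"rot": [-2.9,0,0],"grip": 0},{"linear": [0,-0.93,0.04],"rot": [-5.7,0,0],"grip": 0},{"linear": [0,-1.39,0.1],"rot": [-8.6,0,0],"grip": 0},{"linear": [0,-1.85,0.16],"rot": [-11.5,0,0],"grip": 0},{"linear": [0,-2.31,0.26],"rot": [-14.3,0,0],"grip": 0},{"linear": [0,-2.76,0.38],"rot": [-17.2,0,0],"grip": 0}])

```text
time: 11.02
eef_pos: [0.5632, 0.1469, 0.1444]
ee_rot: [2.268, 1.551, 0.358]
force: [13.6, -2.9, -19.9]
width: 0.0162
grasp_force: 58.8
```

```bash
cat > q.py <<'E'
from h import *
st()
s=ctrl.observe(); T=Ro.from_rotvec(s["ee_rot"]); P=Rb.inv().apply(s["eef_pos"]-c0)*1e3
t=Rb.inv().apply(T.apply([0,0,-1])); print("lean",np.arctan2(t[0],t[2]), "TCP lean",np.arctan2(P[0]-20,P[2]-60),np.hypot(P[0]-20,P[2]-60))
H=np.array([20,P[1],60])
for v in (.05,.1,.15,.2):
    q=Ro.from_euler("y",-v); d=Rb.apply(q.apply(P-H)-(P-H))/10
    print(round(v,2),T.inv().apply(d),np.degrees(v))
E
python3 q.py
```

```text
11.025 box mm [-19.69  48.54 144.4 ] Fbox [ 13.78   2.21 -19.86] 0.016183691979016535 58.7699818611145 [-1.1   0.6   0.74  2.12 -0.21  0.25 -0.69]
lean -0.4514391069104991 TCP lean -0.4396075391014044 93.27100768986443
0.05 [ 0.   -0.47  0.01] 2.8647889756541165
0.1 [-0.   -0.93  0.04] 5.729577951308233
0.15 [-0.   -1.39  0.09] 8.594366926962348
0.2 [-0.   -1.86  0.16] 11.459155902616466
```

Call:
step_arm(moves=[{"linear": [0,0,0.1],"rot": [0,0,0],"grip": 0},{"linear": [0,0,0.15],"rot": [0,0,0],"grip": 0}])

```text
time: 11.28
eef_pos: [0.5642, 0.1467, 0.1441]
ee_rot: [2.269, 1.552, 0.358]
force: [-16.9, 1.4, 40.9]
width: 0.0158
grasp_force: 66.4
```

```bash
python3 q.py|head -2
```

```text
11.275 box mm [-18.74  48.74 144.06] Fbox [-16.26  -4.85  40.86] 0.015800971239906446 66.35476469993591 [-1.09  0.6   0.74  2.12 -0.21  0.25 -0.69]
lean -0.44992314934066857 TCP lean -0.4318298309055913 92.55667941591763
```

Call:
step_arm(moves=[{"linear": [0,0,-0.1],"rot": [0,0,0],"grip": 0},{"linear": [0,-0.29,-0.09],"rot": [-1.2,0,0],"grip": 0},{"linear": [0,-0.58,-0.07],"rot": [-2.4,0,0],"grip": 0}])

```text
time: 11.65
eef_pos: [0.5592, 0.1486, 0.1418]
ee_rot: [2.237, 1.529, 0.387]
force: [0.8, -0.3, 13.2]
width: 0.0164
grasp_force: 62.8
```

```bash
python3 q.py|head -2
```

```text
11.65 box mm [-24.04  48.65 141.78] Fbox [ 0.83  0.05 13.19] 0.016354586907191007 62.77707874774933 [-1.15  0.63  0.78  2.15 -0.21  0.2  -0.72]
lean -0.49273800506196597 TCP lean -0.49394171468882003 92.88403336845133
```

Call:
step_arm(moves=[{"linear": [0,-0.3,-0.02],"rot": [0,0,0],"grip": 0},{"linear": [0,-0.6,0],"rot": [0,0,0],"grip": 0}])

```text
time: 11.9
eef_pos: [0.5549, 0.1503, 0.1392]
ee_rot: [2.236, 1.529, 0.388]
force: [7.3, -3.3, 12.0]
width: 0.0161
grasp_force: 62.3
```

```bash
python3 q.py|head -2
```

```text
11.9 box mm [-28.67  48.71 139.21] Fbox [ 8.01 -0.46 11.96] 0.016122488323048738 62.2772079706192 [-1.16  0.63  0.78  2.16 -0.22  0.19 -0.72]
lean -0.4936285514379744 TCP lean -0.5510228119054288 92.96746801545588
```

Call:
step_arm(moves=[{"linear": [0,-0.2,0],"rot": [0,0,0],"grip": 0},{"linear": [0,-0.4,0.02],"rot": [0,0,0],"grip": 0}])

```text
time: 12.15
eef_pos: [0.5517, 0.1517, 0.1373]
ee_rot: [2.237, 1.529, 0.388]
force: [0.8, -2.4, 20.9]
width: 0.0157
grasp_force: 62.8
```

```bash
python3 q.py|head -2
```

```text
12.15 box mm [-32.18  48.81 137.31] Fbox [ 1.67 -1.98 20.91] 0.015743565774841362 62.77859687805176 [-1.17  0.63  0.78  2.17 -0.22  0.18 -0.72]
lean -0.49335294057187196 TCP lean -0.5937745194313875 93.2697858367569
```

Call:
step_arm(moves=[{"linear": [0,-0.15,-0.03],"rot": [0,0,0],"grip": 0},{"linear": [0,-0.3,-0.01],"rot": [0,0,0],"grip": 0},{"linear": [0,-0.3,-0.01],"rot": [0,0,0],"grip": 0}])

```text
time: 12.52
eef_pos: [0.5496, 0.1525, 0.1363]
ee_rot: [2.237, 1.528, 0.389]
force: [3.2, -3.7, 19.3]
width: 0.0162
grasp_force: 62.2
```

```bash
python3 q.py|head -2
```

```text
12.525 box mm [-34.43  48.82 136.27] Fbox [ 4.32 -2.29 19.26] 0.016240784767006747 62.221373319625854 [-1.17  0.63  0.78  2.17 -0.22  0.18 -0.72]
lean -0.4940286808372725 TCP lean -0.6198800692259726 93.70097655037637
```

Call:
step_arm(moves=[{"linear": [0,-0.1,0],"rot": [0,0,0],"grip": 0},{"linear": [0,-0.2,0.01],"rot": [0,0,0],"grip": 0},{"linear": [0,-0.2,0.01],"rot": [0,0,0],"grip": 0}])

```text
time: 12.9
eef_pos: [0.5492, 0.1527, 0.136]
ee_rot: [2.236, 1.526, 0.392]
force: [10.2, -7.3, 22.7]
width: 0.0156
grasp_force: 62.2
```

```bash
python3 q.py|head -2
python3 - <<'E'
from h import *
import cv2
i=ctrl.camera("side")["image"][115:245,240:390,::-1]; j=ctrl.camera("scene")["image"][160:290,270:390,::-1]
cv2.imwrite("pics/p4.png",cv2.resize(np.hstack([i,j]),None,fx=2.9,fy=2.9,interpolation=cv2.INTER_CUBIC))
E
```

```text
12.9 box mm [-34.84  48.86 136.  ] Fbox [12.18 -3.04 22.73] 0.015629739239090258 62.15212404727936 [-1.17  0.63  0.78  2.18 -0.23  0.17 -0.72]
lean -0.4962521705676841 TCP lean -0.6250870075380717 93.72403126151495
```

View pics/p4.png

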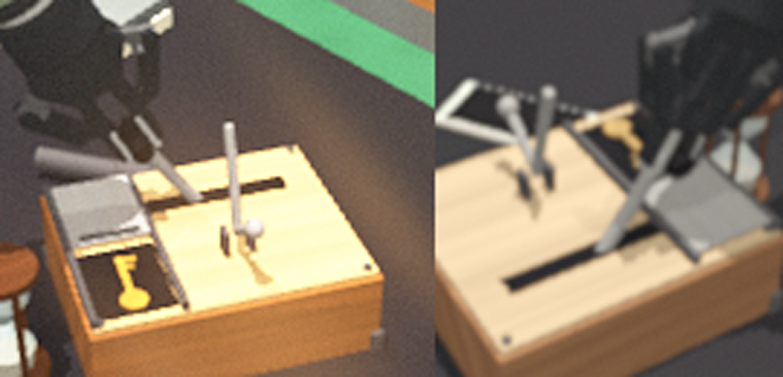

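The lever is at its stop: the last 2 mm commanded moved the tool only 0.5 mm, and the force rose to about 23 N. The key is uncovered at (130,282) on the left, the catch is still up, and the hourglass hasn't moved. A brief hold, then I'll hand in.

Call:
step_arm(moves=[{"linear": [0,0,0],"rot": [0,0,0],"grip": 0},{"linear": [0,0,0],"rot": [0,0,0],"grip": 0},{"linear": [0,0,0],"rot": [0,0,0],"grip": 0},{"linear": [0,0,0],"rot": [0,0,0],"grip": 0}])

```text
time: 13.5
eef_pos: [0.5493, 0.1527, 0.136]
ee_rot: [2.236, 1.526, 0.392]
force: [11.1, -7.2, 22.8]
width: 0.0158
grasp_force: 62.2
```

Run:
```python
from h import *
st(); q=ctrl.observe()["joint_pos"]; print(round(q[5],4),ctrl.observe()["qd"])
if q[5]>.161: print(ctrl.finish_job())
```

```text
13.5 box mm [-34.82  48.86 136.03] Fbox [12.95 -2.73 22.82] 0.01583597677765588 62.1514767408371 [-1.17  0.63  0.78  2.18 -0.23  0.17 -0.72]
0.1728 [ 0.  0.  0. -0. -0.  0. -0.]
the job is handed in; nothing more can be done
None
```

The job is handed in at 13.5 s: the catch is up at about 1.29 rad, pushed with about 1–2 N at each check, and the arm is holding the lever by its crossbar at its stop with the key uncovered; the last picture showed nothing around the box disturbed.

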